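# Click the press's depth stop on with the cross key

## Robot

A 6-joint arm with a two-finger parallel gripper is mounted at the origin on the work surface. World frame = base frame: x ahead of the robot, y to its left, z up, the work surface at z = 0. Lengths are in mm, angles in rad, forces in N, time in s.
With the tool pointing down it reaches from about 250 to 775 mm from the base axis. Payload 4 kg.
Tool frame: the origin (TCP) lies where the fingers leave the gripper's body, on its centre line; the fingertips stand 73 mm ahead of it and the grasp point (between the pads) lies 54 mm ahead of it (tips_ahead is the distance from the TCP to the fingertips, in mm); z points along the fingers, y is the line along which they close (so a half turn about z gives the same grasp; the last joint's range is limited). The gripper opens to 85 mm and grips with 20 to 120 N. Pads are 22 mm wide; open, the fingers measure 114 mm over their backs; the gripper's body (76 mm by 85 mm) begins 54 mm behind the grasp point. The pads swing forward as they close: fully open they stand 13 mm farther back than shut.
Start: joints at [1.238, 0.087, 1.371, -0, 1.684, -0.103], TCP at [125.286, 535.55, 303.941] pointing down, gripper open.
Joint ranges: [-3.1, 3.1], [-0.76, 2.03], [0.27, 2.55], [-1.08, 4.22], [0.17, 2.65], [-2.57, 2.57]. Speed limits (rad/s): [2.79, 2.79, 3.14, 3.14, 3.14, 3.14].

## Interface

Orientations are given as a unit quaternion [x, y, z, w].
In Python, from plant import * gives the robot as it stands.
- The arm moves only by the shell command python3 -m pendant 'ROWS' [OPENING]. ROWS is JSON, a list of rows, each a list of 4 numbers: the shift along the tool's x, y, z in mm, then the turn about the tool's z in rad. In form: [[tx, ty, tz, roll], ...]. A call has 1 to 8 rows; each row shifts and turns the commanded pose from where the row before left it, along the tool's axes as they then stand; what a row does not reach is not made up. A row lasts 1/10 s, in which the tool goes at most 50 mm and 8.59 degrees, less where a joint would pass 70% of its speed; a pose out of reach is approached as far as the arm can. A call is refused whole if a number of a shift passes 50 or a number of a turn 0.15, either way. A call with a gripper value outside its range is refused whole. OPENING is the closure, from 0 (fully open) to 1 (shut), set as the call begins (- or left out, the last holds). The fingers move at their own pace and stop on an object; the grip force is fixed at half the most. Time passes only in rows, so rows that do not move let the fingers close. It gives the time, the measured TCP pose, the force, the opening and the grip force at its end, in the units of the state.
- state(): the state, without advancing time (a new reading comes with each control period).
- snapshot(name): name is "side" or "top" or "wrist"; returns a dict with "frame" (384x512x3 uint8, red, green, blue), "mtx" (3x3 intrinsics, pixels), "R" (3x3) and "t" (3): a world point X has camera coordinates R X + t. Camera axes: x right, y down, z forward; pixel columns grow to the right and rows downward; lengths in mm; the calibration is good to about 2 mm. A picture is of the moment at which its call begins. There is no depth.
- close_job(): hands the job in; it is judged then, once.
The state is a dict: "time_s": time; "joint_positions": joint angles; "joint_vel": joint speeds; "joint_efforts": joint torques, N m; "ee_pos": TCP position; "orientation": TCP orientation; "wrist_force": force on the tool from outside, world axes, zero at the start; "torque": the same for the moment, N m; "width": finger opening in mm; "grasp_force": force on a finger pad.
Only numpy, scipy, OpenCV 4.12 (cv2) and the standard library are available. Lean on these libraries where they do the work, as an engineer would, in place of code of your own. Each camera call takes 0.05 s, during which the arm holds its last target. There are 200 camera calls.

## Task

Set the hand press's depth stop three clicks further clockwise (seen from above): take the T-handled key from its wooden rest, feel its cross-shaped foot home into the slotted dial down in the grey housing on the press's base, and turn it on by three clicks. Leave the key standing fully home in the dial, let go of it, and do not disturb the other parts on the desk.

Things in the scene. Friction and masses are not known exactly. Their poses are not given: they have to be found in the camera images.
- key: Steel T-handled key, 92 mm tall, 200 g, upright in its rest, foot on the desk. Origin: centre of the foot's underside; z up; x along the handle bar. The foot is a cross of two blades 24 mm long, 6 mm thick (along x and y), 14 mm high; above it a 24.4 mm round guide up to 40 mm, then a 13 mm shank.
- rest: Fixed wooden block 70 x 70 x 34 mm high with a 28 mm hole right through; the key stands in it with about 1.5 mm play. Origin: centre of its underside.
- press: Cast iron hand press, fixed. Origin: on the desk under the stop housing's axis; z up. Base plate 20 mm thick, y -55 to 335, x -75 to 75 mm; grey stop housing 80 x 80 mm, 64 mm high, centred on the origin; anvil at y 200 mm; ram, column and head (400 mm high) from y 165 to 325 mm; lever from the head towards +y, up to 484 mm high.
- stop_mouth (a point): Centre of the 27 mm bore (3 mm chamfer) in the housing's top, 64 mm above the desk, on the dial's axis; z up. 12 mm deep cross slot in the dial below, arms 8 mm wide, floor 26 mm below the mouth. Which way the slot points is not told and differs each time (repeats every 90 degrees): feel for it.
- stop_dial (a joint): Dial angle, rad: 0 at the start, against its counter-clockwise stop (a key turned counter-clockwise while pressed cannot drag it); grows clockwise from above, to 2.18. Clicks every 25 degrees; three clicks = 1.309. A click takes about 0.1 N m, then a spring ball pulls the dial in; the key has 5 degrees of play.
- chip_socket: Bystander: tan ceramic chip socket 52 x 24 x 10 mm, loose. Origin: centre of its underside.
- edge_connector: Bystander: green plastic edge connector 16 x 90 x 14 mm, loose. Origin: centre of its underside.
- align_block: Bystander: red anodized aluminium alignment block 60 x 45 x 30 mm with two holes, loose. Origin: centre of its underside.
- parts_tin: Bystander: round dented chrome tin, 76 mm across, 50 mm high, loose. Origin: centre of its underside.
- key_bar (a point): Middle of the key's handle bar, 81 mm above the key's origin, same axes: bar 64 mm long (x), 14 mm thick (y), from 70 to 92 mm above the origin. Pinch it across its 14 mm.
- dial_top (a point): On the axis, 14 mm below the mouth: top of the slotted dial at rest; these axes do not show the slot's direction. The dial is sprung: a misaligned key pushes it down by up to 5 mm (3 N to start, 11 N at the bottom); when lined up to about 5 degrees it rises round the foot and the force is gone.

How it is judged (in metres and radians):
On the way:
1. the key's foot has dropped home into the dial's slot (z of key in the frame of stop_mouth below -0.0225 m and horizontal distance between key and stop_mouth below 0.005 m), for 0.1 s.
At the end, for the whole second after the job is handed in: The dial stands at the third click (1.309 rad, within 0.16), and the key stands upright (within 0.2 rad), at rest and released, fully home in it: its foot at least 22.5 mm below the mouth of the bore and within 5 mm of its axis (all of step 1 and value of joint stop_dial between 1.15 and 1.47 rad and angle between key's own z axis and vertical below 0.2 rad and linear speed of key below 0.02 m/s); the robot touches nothing.
It fails at once if a bystander part is moved more than 15 mm (distance of any of chip_socket, edge_connector, align_block, parts_tin from where it was at the start of the episode above 0.015 m).
It also fails if it takes over 48 s, if anything falls off the work surface, if the arm or the gripper's body presses on something with over 40 N, if the wrist force passes 120 N, or if a joint passes its speed limit or range.

## Working session

There is one attempt and no reset: what is moved stays moved. The work goes in short steps, Python scripts to look and compute and a shell command to move; the robot and the scene stay as the last step left them, time stands still between calls to the robot, and variables do not carry over. Pictures are saved under pics/ and viewed, at most 10 in all, crops included, and the job is handed in when it is done.

```bash
ls; mkdir -p pics
python3 - <<'E'
from plant import *
import cv2
s=state();print(s)
for n in("side","top","wrist"):
    d=snapshot(n);cv2.imwrite(f"pics/{n}0.png",d["frame"][:,:,::-1])
    import numpy as np
    np.savez(f"pics/{n}0.npz",**d);print(n,d["mtx"].tolist(),d["R"].round(4).tolist(),d["t"].round(1).tolist())
E
```

```text
pics
{'time_s': 0.0, 'joint_positions': array([ 1.23789731e+00,  8.79713218e-02,  1.37228982e+00,  3.33092745e-06,
        1.68362346e+00, -1.03077836e-01]), 'joint_vel': array([-1.46361779e-03,  4.60209906e-05,  1.45775683e-03, -1.02324089e-04,
        5.00331968e-04,  7.30177509e-04]), 'joint_efforts': array([ 1.04113660e-03, -3.51859903e+01, -3.13278544e+01,  1.80567231e-04,
        1.05080087e-02, -2.75032272e-05]), 'ee_pos': array([125.16878613, 535.20854544, 302.71199296]), 'orientation': array([ 1.14657608e-01,  9.93404409e-01, -1.11849640e-03, -2.49451334e-04]), 'wrist_force': array([ 0.85868558, -0.74367055,  0.82103833]), 'torque': array([ 0.01081944,  0.00811114, -0.01222762]), 'grasp_force': 0.0, 'width': 85.27226720997805}
side [[412.48780368584664, 0.0, 253.98135320325974], [0.0, 412.48780368584664, 190.7765939054761], [0.0, 0.0, 1.0]] [[-0.8885, -0.4589, 0.0014], [-0.3548, 0.685, -0.6364], [0.2911, -0.5659, -0.7714]] [459.2, 320.3, 563.8]
top [[408.6352133979156, 0.0, 254.67156867751277], [0.0, 408.6352133979156, 190.32616517915469], [0.0, 0.0, 1.0]] [[-0.0273, -0.9995, -0.0158], [-0.9896, 0.0292, -0.1408], [0.1412, 0.0118, -0.9899]] [-51.2, 573.5, 857.4]
wrist [[279.15319182083266, 0.0, 260.13329273308796], [0.0, 279.15319182083266, 194.14621779174334], [0.0, 0.0, 1.0]] [[0.2282, 0.9736, -0.0013], [0.9227, -0.2158, 0.3193], [0.3106, -0.074, -0.9476]] [-549.3, -41.2, 380.2]
```

View pics/top0.png

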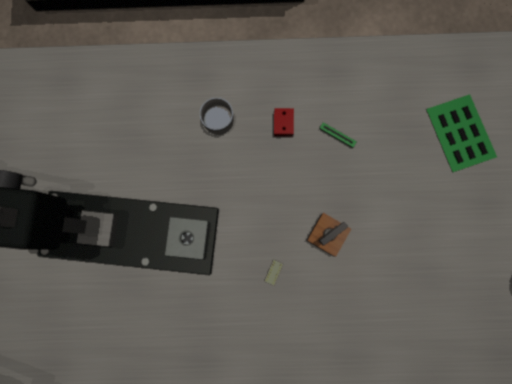

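View pics/side0.png

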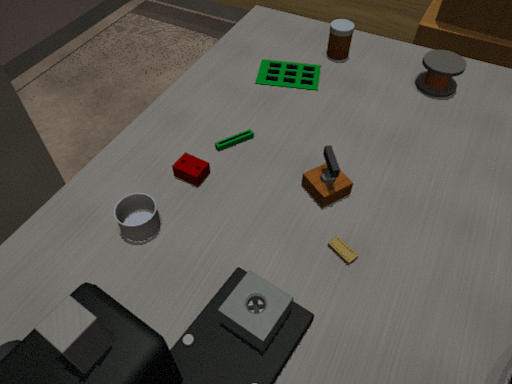

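The top view shows the housing bore at about (187,238), the rest and key at about (330,235), the chip socket at (274,271), the connector at (338,135), the red block at (284,122) and the tin at (217,117). The side view shows the bore at about (256,303) and the key bar at about (331,161). Next I'll zoom in on the key and the dial.

Run:
```python
import cv2,numpy as np
t=cv2.imread("pics/top0.png");s=cv2.imread("pics/side0.png")
def c(im,x,y,w,h,k): return cv2.resize(im[y:y+h,x:x+w],None,fx=k,fy=k,interpolation=cv2.INTER_CUBIC)
a=np.vstack([np.hstack([c(t,305,210,50,50,8)[:300],c(s,295,140,66,70,6)[:300,:396]])[:, :796],
 np.hstack([c(t,162,213,50,50,6),c(s,216,268,80,50,6)[:, :480]])[:, :780].copy() if 0 else np.pad(np.hstack([c(t,162,213,50,50,6),c(s,216,268,80,50,6)]),((0,0),(0,16),(0,0)))])
cv2.imwrite("pics/zoom.png",a);print(a.shape)
```

```text
(600, 796, 3)
```

View pics/zoom.png

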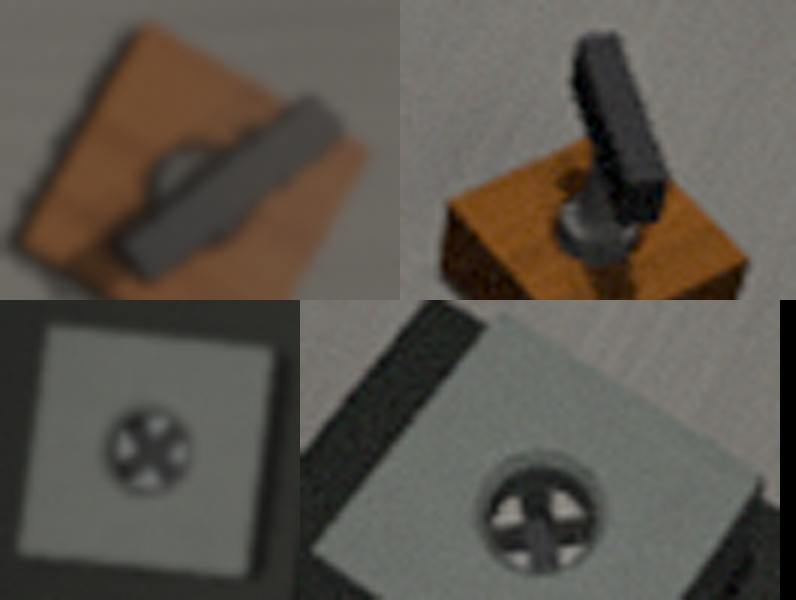

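The zoom shows the slot as an X of dark arms: about 45° in the top view, and upright and level in the side view. I'll compute the positions and the slot angle.

```bash
cat > h.py <<'E'
import numpy as np,cv2
def ld(n): return dict(np.load(f"pics/{n}.npz"))
def ray(d,u,v,z):
    C=-d["R"].T@d["t"]; r=d["R"].T@np.linalg.solve(d["mtx"],[u,v,1]); return C+r*(z-C[2])/r[2]
def proj(d,X):
    p=(d["R"]@np.atleast_2d(X).T).T+d["t"]; q=p@d["mtx"].T; return q[:,:2]/q[:,2:]
def polar(d,c,z,r):
    a=np.radians(np.arange(0,360,1)); g=cv2.cvtColor(d["frame"],cv2.COLOR_RGB2GRAY).astype(float)
    P=np.c_[c[0]+r*np.cos(a),c[1]+r*np.sin(a),0*a+z]; q=proj(d,P).astype(np.float32)
    return cv2.remap(g.astype(np.float32),q[:,0].reshape(1,-1),q[:,1].reshape(1,-1),cv2.INTER_LINEAR)[0]
def slot(d,c,z=50):
    s=sum(polar(d,c,z,r) for r in(8,9,10,11)); F=np.fft.fft(s)
    # dark at arms: s~ -cos(4(a-a0))
    return np.degrees(np.angle(-np.conj(F[4])))/4, abs(F[4])/360
E
python3 - <<'E'
from h import *
t,s=ld("top0"),ld("side0")
print("mouth",ray(t,186.8,237.9,64),ray(s,256,303.8,64))
a=ray(t,305+134/8,210+259/8,92);b=ray(t,305+330/8,210+115/8,92)
print("bar",a,b,(a+b)/2,np.linalg.norm(a-b),np.degrees(np.arctan2(*(b-a)[1::-1])),"side",ray(s,332,158,92))
print("rest top crop",[ray(t,305+u/8,210+v/8,34).round() for u,v in((150,20),(370,150),(15,240))])
# housing corners
h=[ray(t,162+u/6,213+(v-300)/6,64) for u,v in((48,325),(275,347),(250,578),(18,552))]
print(np.round(h,1),np.mean(h,0))
# centre by dark/ light blob of bore in dial plane
for d in(t,s):
  for c in(np.mean(h,0)[:2],ray(s,256,303.8,64)[:2]): print(slot(d,c))
for n,u,v,z in(("chip",274,271,10),("conn",338,135,14),("blk",284,122,30),("tin",217,110,50)): print(n,ray(t,u,v,z).round())
E
```

```text
mouth [471.34045352  78.05738554  64.        ] [472.58467401  79.38062327  64.        ]
bar [ 453.88872661 -201.07127002   92.        ] [ 488.85827988 -252.66617732   92.        ] [ 471.37350325 -226.86872367   92.        ] 62.32899898651849 -55.87170278000557 side [ 472.14433836 -225.60809266   92.        ]
rest top crop [array([ 519., -217.,   34.]), array([ 482., -275.,   34.]), array([ 460., -178.,   34.])]
[[516.1 113.7  64. ]
 [506.   33.2  64. ]
 [425.8  42.9  64. ]
 [437.  124.   64. ]] [471.23161083  78.4539822   64.        ]
(np.float32(36.464966), np.float32(36.690895))
(np.float32(36.114216), np.float32(47.23806))
(np.float32(39.274277), np.float32(47.8217))
(np.float32(35.9351), np.float32(61.867702))
chip [ 395. -105.   10.]
conn [ 698. -262.   14.]
blk [ 728. -138.   30.]
tin [754.  12.  50.]
```

```bash
python3 -m pendant '[[-30,-39,0,0],[-30,-39,0,0],[-30,-39,0,0],[-30,-39,0,0],[-30,-39,0,0],[-30,-39,0,0],[-30,-39,0,0],[-30,-39,0,0]]' 0; python3 -m pendant '[[-30,-39,0,0],[-30,-39,0,0],[-30,-39,0,0],[-30,-39,0,0],[-30,-39,0,0],[-30,-39,0,0],[-30,-39,0,0],[-30,-39,0,0]]'; python3 -m pendant '[[0,0,20,0.15],[0,0,20,0.15],[0,0,20,0.15],[0,0,0,0.15],[0,0,0,0.147],[0,0,0,0],[0,0,0,0]]'
```

```text
time_s: 0.95
ee_pos: [287.9, 175.3, 303.8]
orientation: [0.114, 0.993, 0.0, 0.0]
wrist_force: [0.6, -0.2, 0.1]
width: 85.9
grasp_force: 0.0
time_s: 1.75
ee_pos: [450.8, -183.5, 303.5]
orientation: [0.115, 0.993, 0.0, -0.0]
wrist_force: [1.5, 0.6, 0.7]
width: 85.6
grasp_force: 0.0
time_s: 2.45
ee_pos: [450.5, -181.3, 243.7]
orientation: [0.468, 0.884, 0.0, -0.0]
wrist_force: [-0.4, 0.4, -0.1]
width: 85.4
grasp_force: 0.0
```

```bash
cat >> h.py <<'E'
def shot(n,f):
    from plant import snapshot
    d=snapshot(n); np.savez(f"pics/{f}.npz",**d); cv2.imwrite(f"pics/{f}.png",d["frame"][:,:,::-1]); return d
def axes():
    from plant import state
    from scipy.spatial.transform import Rotation as Q
    s=state(); R=Q.from_quat(s["orientation"]).as_matrix(); p=np.array(s["ee_pos"])
    print("t",s["time_s"],"p",p.round(1),"yaw_y",np.degrees(np.arctan2(R[1,1],R[0,1])).round(2),"z",R[:,2].round(3),"F",s["wrist_force"].round(1),"T",s["torque"].round(3),"w",round(s["width"],1),"g",round(s["grasp_force"],1),"j6",round(s["joint_positions"][5],2))
    return R,p,s
def go(target):
    R,p,s=axes(); print("shift",(R.T@(np.array(target)-p)).round(1))
E
python3 - <<'E'
from h import *
go([471.8,-226.3,200]); d=shot("wrist","w1")
print(proj(d,[[471.8,-226.3,92]]))
E
```

```text
t 2.45 p [ 450.5 -181.3  243.7] yaw_y 34.2 z [-0.  0. -1.] F [-0.4  0.4 -0.1] T [0.001 0.04  0.017] w 85.4 g 0.0 j6 -1.1
shift [-49.2  -7.6  43.7]
[[251.51740212 253.73547379]]
```

View pics/w1.png

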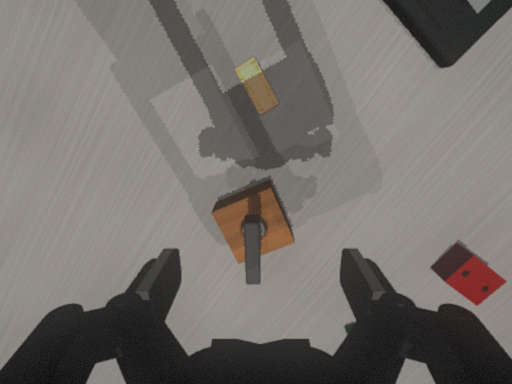

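The wrist view shows the bar from (252,218) to (253,283), within 2–3 px of the prediction and lined up with the tool. I'll move over it and look again before going down.

```bash
python3 -m pendant '[[-24,-3.8,10,0],[-25.2,-3.8,10,0],[0,0,10,0],[0,0,0,0],[0,0,0,0]]'
python3 - <<'E'
from h import *
w=ld("w1")
a,b=ray(w,252,218,92),ray(w,253,282,92);print(a,b,np.degrees(np.arctan2(*(a-b)[1::-1])))
go([471.8,-226.3,135]); d=shot("wrist","w2")
cv2.imwrite("pics/w2.png",cv2.resize(cv2.imread("pics/w2.png")[200:384,150:370],None,fx=3,fy=3))
print((proj(d,[[471.8,-226.3,92]])-[150,200])*3)
E
```

```text
time_s: 3.0
ee_pos: [471.5, -225.8, 213.7]
orientation: [0.469, 0.883, 0.0, -0.001]
wrist_force: [-0.7, -0.7, 0.2]
width: 85.5
grasp_force: 0.0
[ 452.74410714 -196.89119682   92.        ] [ 489.61676315 -250.58513588   92.        ] 124.47813170227063
t 3.0 p [ 471.5 -225.8  213.7] yaw_y 34.09 z [-0.001  0.001 -1.   ] F [-0.7 -0.7  0.2] T [-0.003  0.063 -0.002] w 85.5 g 0.0 j6 -1.15
shift [-0.7 -0.  78.7]
[[329.81706661  52.72406349]]
```

View pics/w2.png

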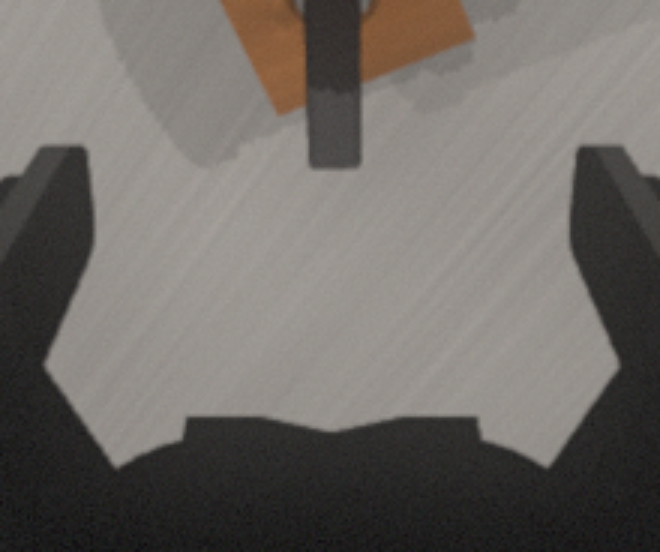

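The bar is centred between the fingers (334 against 332) and parallel to the pads. I'll go down, close, and lift.

```bash
python3 -m pendant '[[0,0,25,0],[0,0,25,0],[0,0,20,0],[0,0,8.7,0],[0,0,0,0],[0,0,0,0]]'; python3 -m pendant '[[0,0,0,0],[0,0,0,0],[0,0,0,0],[0,0,0,0],[0,0,0,0],[0,0,0,0],[0,0,0,0],[0,0,0,0]]' 1;python3 -m pendant '[[0,0,0,0],[0,0,0,0],[0,0,0,0],[0,0,-10,0],[0,0,-15,0],[0,0,-15,0],[0,0,0,0]]' 1
python3 - <<'E'
from h import *
go([472,78.6,240]);
E
```

```text
time_s: 3.65
ee_pos: [472.4, -226.5, 136.5]
orientation: [0.469, 0.883, -0.0, 0.001]
wrist_force: [-0.3, 0.6, 0.2]
width: 85.3
grasp_force: 0.0
time_s: 4.45
ee_pos: [472.0, -226.5, 135.5]
orientation: [0.469, 0.883, 0.0, 0.0]
wrist_force: [0.1, 0.1, 2.3]
width: 12.8
grasp_force: 58.8
time_s: 5.15
ee_pos: [472.5, -226.9, 177.3]
orientation: [0.469, 0.883, -0.0, 0.002]
wrist_force: [1.8, 0.5, -1.4]
width: 13.1
grasp_force: 58.6
t 5.15 p [ 472.5 -226.9  177.3] yaw_y 34.04 z [ 0.003 -0.002 -1.   ] F [ 1.8  0.5 -1.4] T [-0.003 -0.055  0.002] w 13.1 g 58.6 j6 -1.15
shift [253.2 170.7 -63.3]
```

```bash
python3 -m pendant '[[0,0,-30,0],[0,0,-30,0],[0,0,-3,0]]'; python3 -m pendant '[[31.6,21.3,0,0],[31.6,21.3,0,0],[31.6,21.3,0,0],[31.6,21.3,0,0],[31.6,21.3,0,0],[31.6,21.3,0,0],[31.6,21.3,0,0],[31.6,21.3,0,0]]'; python3 -m pendant '[[0,0,20,0],[0,0,10,0],[0,0,0,0],[0,0,0,0],[0,0,0,0]]'
python3 - <<'E'
from h import *
go([472,78.6,240])
s=shot("side","s3");w=shot("wrist","w3")
def c(im,x,y,w,h,k): return cv2.resize(im[y:y+h,x:x+w],None,fx=k,fy=k,interpolation=cv2.INTER_CUBIC)
a=c(cv2.imread("pics/s3.png"),200,230,130,120,4);b=c(cv2.imread("pics/w3.png"),190,144,140,240,2)
cv2.imwrite("pics/z3.png",np.hstack([a,b])); print(a.shape,b.shape)
p=axes()[1]
print("bar mid",proj(s,[[p[0],p[1],p[2]-54]]),"foot",proj(s,[[p[0],p[1],p[2]-135]]))
E
```

```text
time_s: 5.45
ee_pos: [473.0, -227.2, 241.7]
orientation: [0.469, 0.883, -0.0, 0.003]
wrist_force: [-0.0, -0.5, -1.9]
width: 13.1
grasp_force: 58.8
time_s: 6.25
ee_pos: [470.4, 79.9, 235.9]
orientation: [0.469, 0.883, -0.001, -0.001]
wrist_force: [0.7, 1.3, -1.1]
width: 12.9
grasp_force: 58.7
time_s: 6.75
ee_pos: [471.9, 77.7, 208.6]
orientation: [0.47, 0.883, 0.0, 0.0]
wrist_force: [0.6, -0.3, -1.9]
width: 13.4
grasp_force: 58.8
t 6.75 p [471.9  77.7 208.6] yaw_y 33.95 z [ 0.001  0.    -1.   ] F [ 0.6 -0.3 -1.9] T [0.013 0.039 0.037] w 13.4 g 58.8 j6 -0.55
shift [  0.7   0.6 -31.4]
(480, 520, 3) (480, 280, 3)
t 6.85 p [472.   77.9 209. ] yaw_y 33.96 z [ 0.002  0.    -1.   ] F [-0.3 -0.4 -0.8] T [-0.014 -0.012 -0.021] w 13.1 g 58.8 j6 -0.55
bar mid [[257.29980742 273.33364733]] foot [[256.87846081 300.17107481]]
```

View pics/z3.png

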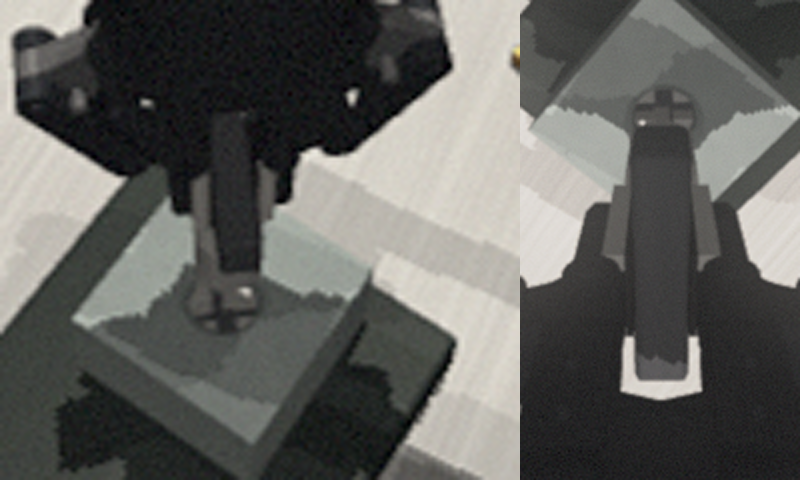

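Run:
```python
from h import *
w=ld("w3");s=ld("s3");p=np.array([472,77.8,208.8]);a=np.radians(33.96-90);x=np.array([np.cos(a),np.sin(a),0])
k=lambda q:(q-[190,144])*2+[520,0]
for sg in(32,-32):
  for z in(-43,-65): print(sg,z,k(proj(w,[p+sg*x+[0,0,z]])), (proj(s,[p+sg*x+[0,0,z]])-[200,230])*4)
print("mouth in w",k(proj(w,[[472,78.6,64]])), "ray",ray(w,262,198,64),"dial",ray(w,190+(664-520)/2,144+104/2,50))
for c in([471,78.2],[472.6,79.4],[472,78.6]):
  for d in (ld("top0"),ld("side0")): print(c,slot(d,c))
```

```text
32 -43 [[659.88228764 380.6082342 ]] [[217.88304282  71.7962559 ]]
32 -65 [[659.79752467 321.17031164]] [[217.73716017 105.72316854]]
-32 -43 [[659.65427384 152.10372129]] [[242.03898587 248.92612587]]
-32 -65 [[659.59048763 117.31410911]] [[241.10257776 279.74722023]]
mouth in w [[660.62598499 121.13251008]] ray [469.94597492  84.11701029  64.        ] dial [471.77699562  81.61062202  50.        ]
[471, 78.2] (np.float32(36.533672), np.float32(32.43955))
[471, 78.2] (np.float32(40.235756), np.float32(44.21434))
[472.6, 79.4] (np.float32(36.11024), np.float32(47.3023))
[472.6, 79.4] (np.float32(35.895863), np.float32(61.77133))
[472, 78.6] (np.float32(36.478405), np.float32(41.115818))
[472, 78.6] (np.float32(37.21473), np.float32(61.576687))
```

The bar is centred in the grip to about 1 mm. In the wrist view the slot at (664,108) lies parallel to the bar, within about 3°. I'll go down slowly, correcting +2.5° of yaw.

```bash
python3 -m pendant '[[0.7,0.6,0,-0.04],[0,0,4,0],[0,0,4,0],[0,0,4,0],[0,0,4,0],[0,0,0,0],[0,0,0,0]]'; python3 -c "
from h import *
go([472,78.6,173])"
```

```text
time_s: 7.55
ee_pos: [471.5, 79.4, 192.0]
orientation: [0.452, 0.892, -0.0, -0.0]
wrist_force: [0.3, 0.7, -1.8]
width: 13.0
grasp_force: 58.9
t 7.55 p [471.5  79.4 192. ] yaw_y 36.32 z [-0.  0. -1.] F [ 0.3  0.7 -1.8] T [0.001 0.027 0.045] w 13.0 g 58.9 j6 -0.59
shift [-0.9 -0.1 19. ]
```

```bash
python3 -m pendant '[[0,0,4,0],[0,0,3,0],[0,0,2,0],[0,0,2,0],[0,0,0,0],[0,0,0,0]]'; python3 -c "
from h import *
go([472,78.6,173])"
```

```text
time_s: 8.15
ee_pos: [471.6, 79.4, 181.2]
orientation: [0.451, 0.892, 0.0, -0.0]
wrist_force: [0.6, -1.0, -1.7]
width: 13.4
grasp_force: 58.9
t 8.15 p [471.6  79.4 181.2] yaw_y 36.33 z [-0.  0. -1.] F [ 0.6 -1.  -1.7] T [ 0.026 -0.053 -0.006] w 13.4 g 58.9 j6 -0.59
shift [-0.9 -0.1  8.2]
```

No force at 4 mm below the dial top, so the foot is in the slot. I'll carry on to the floor.

```bash
python3 -m pendant '[[0,0,3,0],[0,0,2,0],[0,0,2,0],[0,0,1,0],[0,0,0,0],[0,0,0,0]]'; python3 -c "
from h import *
go([472,78.6,173])"
```

```text
time_s: 8.75
ee_pos: [471.7, 79.4, 173.5]
orientation: [0.451, 0.892, 0.0, 0.0]
wrist_force: [0.3, -0.7, 0.6]
width: 13.2
grasp_force: 59.0
t 8.75 p [471.7  79.4 173.5] yaw_y 36.33 z [ 0.  0. -1.] F [ 0.3 -0.7  0.6] T [-0.002  0.14   0.014] w 13.2 g 59.0 j6 -0.59
shift [-0.8 -0.2  0.5]
```

Home. Now I'll turn clockwise, which is +roll.

```bash
for i in 1; do python3 -m pendant '[[0,0,0,0.1],[0,0,0,0.1],[0,0,0,0.1],[0,0,0,0.1],[0,0,0,0],[0,0,0,0]]'; python3 -c "
from h import *
axes()"; done; python3 -m pendant '[[0,0,0,0.1],[0,0,0,0.1],[0,0,0,0.1],[0,0,0,0.1],[0,0,0,0],[0,0,0,0]]'; python3 -c "
from h import *
axes()"
```

```text
time_s: 9.35
ee_pos: [471.9, 79.5, 173.5]
orientation: [0.619, 0.785, 0.0, 0.0]
wrist_force: [1.1, -0.2, 0.1]
width: 12.8
grasp_force: 59.1
t 9.35 p [471.9  79.5 173.5] yaw_y 13.53 z [ 0.001  0.    -1.   ] F [ 1.1 -0.2  0.1] T [ 0.127 -0.116 -0.002] w 12.8 g 59.1 j6 -0.19
time_s: 9.95
ee_pos: [472.1, 79.6, 173.5]
orientation: [0.762, 0.647, 0.001, 0.0]
wrist_force: [1.9, 2.2, 0.6]
width: 13.1
grasp_force: 59.1
t 9.95 p [472.1  79.6 173.5] yaw_y -9.36 z [ 0.002  0.001 -1.   ] F [1.9 2.2 0.6] T [ 0.234 -0.446 -0.072] w 13.1 g 59.1 j6 0.21
```

```bash
python3 -m pendant '[[0,0,0,0.1],[0,0,0,0.1],[0,0,0,0.1],[0,0,0,0.1],[0,0,0,0],[0,0,0,0]]'; python3 -c "
from h import *
axes()"; python3 -m pendant '[[0,0,0,0.08],[0,0,0,0.07],[0,0,0,0],[0,0,0,0],[0,0,0,0]]'; python3 -c "
from h import *
axes()"
```

```text
time_s: 10.55
ee_pos: [472.0, 79.5, 173.5]
orientation: [0.876, 0.483, 0.001, 0.0]
wrist_force: [2.4, 1.7, -1.1]
width: 13.1
grasp_force: 59.1
t 10.55 p [472.   79.5 173.5] yaw_y -32.26 z [ 0.001  0.    -1.   ] F [ 2.4  1.7 -1.1] T [ 0.323 -0.626 -0.05 ] w 13.1 g 59.1 j6 0.61
time_s: 11.05
ee_pos: [472.1, 79.4, 173.5]
orientation: [0.91, 0.415, 0.001, 0.0]
wrist_force: [4.6, 0.8, -1.0]
width: 13.4
grasp_force: 59.1
t 11.05 p [472.1  79.4 173.5] yaw_y -40.92 z [ 0.002  0.    -1.   ] F [ 4.6  0.8 -1. ] T [ 0.329 -0.895  0.051] w 13.4 g 59.1 j6 0.76
```

```bash
python3 -m pendant '[[0.5,0.6,0,0],[0,0,0,0],[0,0,0,0]]'; python3 -m pendant '[[0,0,0,0],[0,0,0,0],[0,0,0,0],[0,0,0,0],[0,0,0,0],[0,0,0,0],[0,0,0,0]]' 0; python3 -m pendant '[[0,0,-20,0],[0,0,-30,0],[0,0,-30,0],[0,0,-20,0],[-40,0,0,0],[-40,0,0,0],[0,0,0,0],[0,0,0,0]]'
python3 - <<'E'
from h import *
axes()
s=shot("side","s5");t=shot("top","t5");w=shot("wrist","w5")
def c(n,x,y,w,h,k): return cv2.resize(cv2.imread(f"pics/{n}.png")[y:y+h,x:x+w],None,fx=k,fy=k,interpolation=cv2.INTER_CUBIC)
cv2.imwrite("pics/z5.png",np.hstack([c("s5",206,220,100,120,4),cv2.resize(c("w5",130,60,260,300,1.6),(400,480))]))
x=lambda b:np.array([np.cos(np.radians(b)),np.sin(np.radians(b)),0])
for sg in(32,-32): # expected top face ends when home
  X=[[472,79,130]+sg*x(49.1)]; print((proj(s,X)-[206,220])*4,(proj(w,X)-[130,60])*[400/260,1.6]+[400,0])
E
```

```text
time_s: 11.35
ee_pos: [472.4, 79.4, 173.5]
orientation: [0.91, 0.415, 0.0, -0.0]
wrist_force: [2.2, 2.2, 1.3]
width: 12.7
grasp_force: 59.4
time_s: 12.05
ee_pos: [472.3, 79.3, 173.2]
orientation: [0.91, 0.414, -0.0, -0.0]
wrist_force: [0.9, -0.2, 0.2]
width: 85.3
grasp_force: 0.0
time_s: 12.85
ee_pos: [419.7, 18.7, 273.5]
orientation: [0.91, 0.414, 0.001, 0.0]
wrist_force: [0.9, 0.1, 0.1]
width: 85.3
grasp_force: 0.0
t 12.85 p [419.7  18.7 273.5] yaw_y -41.11 z [ 0.001  0.    -1.   ] F [0.9 0.1 0.1] T [-0.002  0.002  0.033] w 85.3 g 0.0 j6 0.63
[[113.85301162 284.3677185 ]] [[599.69758465  -5.28901144]]
[[289.87366113 220.10099435]] [[600.0331813  142.69148078]]
```

View pics/z5.png

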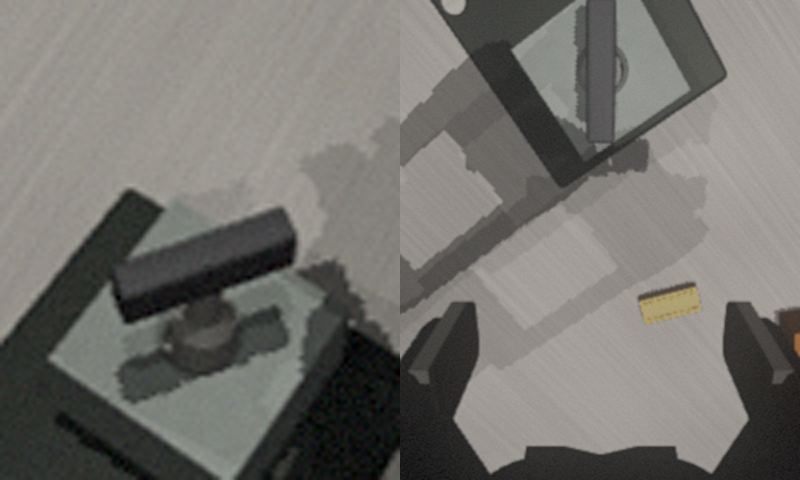

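The key stands home and upright. Its bar ends match the prediction for fully home at about 77° of turn, side (115,280) to (290,220) and wrist end (600,142). The chip socket is untouched and the gripper is clear, so I'm handing in.

```bash
python3 -c "
from plant import *
print(close_job())"
```

```text
the job is handed in; nothing more can be done
None
```

I turned the depth stop about 77° clockwise (three clicks is 75°), left the key upright and fully home in the dial, and let go; the job is handed in, but no verdict came back and the dial angle is inferred from the key's turn.

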